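# Pump up the board holder's air clamp

## Task

Pump up the air clamp of the circuit-board holder: push its big plunger knob all the way down with the fingertips and let it spring back up, again and again, until the indicator pin beside it stands fully out. Do not take hold of the knob and do not touch the pin; leave the spool, the flux bottle and the screwdriver where they are. Finish with the plunger released, fully up.

Things in the scene. Friction and masses are not known exactly. Their poses are not given: they have to be found in the camera images.
- holder: Board holder fixed to the bench: an aluminium plate (170 x 270 mm, 10 mm thick) with a grey pump block (136 x 74 mm, its top 80 mm above the bench) at its -y end and a green circuit board between two clamp jaws (tops 36 mm up) toward its +y end. Origin: on the bench surface, under the plunger's axis. z is up; the indicator pin is at +x = 65 mm, y = 0 of this frame, the board is centred at x = 28, y = 126 mm. The block spans x -38 to 98 mm, y -37 to 37 mm.
- plunger_top (a point): Centre of the flat top of the plunger's black mushroom knob (44 mm across, 14 mm thick, on a 14 mm steel shaft rising from the pump block). Up, it is 127 mm above the bench; bottomed, 103 mm. Pressed straight down from above.
- plunger (a joint): How far the plunger is pushed down, m: 0 fully up, 0.024 bottomed on a hard stop (do not drive much past it); 21 mm or more counts as a full stroke. A spring brings it back up in about half a second or less when let go; it takes 5 N to start it and about 15 N to bottom it slowly, a little more when fast.
- pin (a joint): How far the indicator pin has risen, m: 0 in, 0.030 fully out. Each full stroke raises it about 6 mm in a ratchet manner and it stays there; half strokes raise it less and can never bring it fully out. It starts between 0 and 0.010. Extra strokes after it is out do no harm.
- pin_tip (a point): Centre of the top end of the indicator pin, a plain vertical steel pin 10 mm across in a black bushing (22 mm across, 4 mm high) on the pump block. Its end is 86 mm above the bench when in, 116 mm when fully out.
- spool_mid (a point): Middle of a loose solder spool (black flanges, bare metal winding) standing on the bench, 52 mm across, 46 mm high. Bystander.
- flux_mid (a point): Middle of a loose small white bottle standing on the bench, 40 mm across, 75 mm high. Bystander.
- driver_tool: Loose black-handled screwdriver lying on the bench, 170 mm long along its x axis, handle to -x. Bystander.

How it is judged:
By the outcome, as a careful person would: the job done as asked, in the order asked, and still so for the second after the job is handed in, with the robot touching nothing.
It also fails if it takes over 51 s, if anything falls off the work surface, if the arm or the gripper's body presses on something with over 40 N, if the wrist force passes 120 N, or if a joint passes its speed limit or range.

## Robot

A 6-joint arm with a two-finger parallel gripper is mounted at the origin on the work surface. World frame = base frame: x ahead of the robot, y to its left, z up, the work surface at z = 0. Lengths are in m, angles in rad, forces in N, time in s.
With the tool pointing down it reaches from about 0.275 to 0.725 m from the base axis. Payload 15.9 kg.
Tool frame: the origin (TCP) lies midway between the tips of the shut fingers; the grasp point (between the pads) lies 19 mm behind it; z points along the fingers, y is the line along which they close (so a half turn about z gives the same grasp; the last joint's range is limited). The gripper opens to 85 mm and grips with 20 to 120 N. Pads are 22 mm wide; open, the fingers measure 114 mm over their backs; the gripper's body (76 mm by 85 mm) begins 54 mm behind the grasp point. The pads swing forward as they close: fully open they stand 13 mm farther back than shut.
Start: joints at [-1.325, 0.213, -0.034, 1.323, 0, 1.571], TCP at [0.122, -0.485, 0.231] pointing down, gripper open.
Joint ranges: [-2.98, 2.98], [-0.74, 1.72], [-1.14, 1.35], [-2.1, 2.04], [-1.57, 1.44], [-3.14, 3.14]. Speed limits (rad/s): [1.89, 1.89, 2.39, 2.57, 3.14, 3.14].

## Interface

Orientations are given as a rotation vector (axis times angle).
In Python, from workcell import arm gives the robot as it stands.
- The arm moves only by the shell command python3 -m pendant 'ROWS' [FORCE]. ROWS is JSON, a list that holds one entry, the list of rows, each a list of 7 numbers: the shift along the world's x, y, z in mm, then the turn, a rotation vector about the world's x, y, z in degrees, then the closure, from -1 (fully open) to 1 (shut), so that 0 is half open. A call has exactly 8 rows; each row is the pose to reach, as a shift and turn from the pose commanded when the call began; what a row does not reach only later rows make up. A row lasts 1/10 s, in which the tool goes at most 50 mm and 8.59 degrees, less where a joint would pass 70% of its speed; a pose out of reach is approached as far as the arm can. A call with a gripper value outside its range is refused whole. The fingers move at their own pace and stop on an object; FORCE is the grip in N (left out, the last holds). Time passes only in rows, so rows that repeat a pose let the fingers close, or fill a call up. It gives the time, the measured TCP pose, the force, the opening and the grip force at its end, in the units of the state.
- arm.sense(): the state, without advancing time (a new reading comes with each control period).
- arm.read_camera(name): name is "scene" or "top" or "wrist"; returns a dict with "color" (480x640x3 uint8, red, green, blue), "z_map" (480x640 float32, m along the optical axis (not along the pixel's ray), 0 where there is no reading), "K" (3x3 intrinsics, pixels), "R" (3x3) and "t" (3): a world point X has camera coordinates R X + t. Camera axes: x right, y down, z forward; pixel columns grow to the right and rows downward; lengths in m; the calibration is good to about 2 mm. A picture is of the moment at which its call begins.
- arm.close_job(): hands the job in; it is judged then, once.
The state is a dict: "t": time; "joints": joint angles; "joint_vel": joint speeds; "tau": joint torques, N m; "ee_pos": TCP position; "ee_rot": TCP orientation; "force": force on the tool from outside, world axes, zero at the start; "moment": the same for the moment, N m; "finger_gap": finger opening in m; "gripper_force": force on a finger pad.
Only numpy, scipy, OpenCV 4.12 (cv2) and the standard library are available. Lean on these libraries where they do the work, as an engineer would, in place of code of your own. Each camera call takes 0.05 s, during which the arm holds its last target. There are 200 camera calls.

## Working session

There is one attempt and no reset: what is moved stays moved. The work goes in short steps, Python scripts to look and compute and a shell command to move; the robot and the scene stay as the last step left them, time stands still between calls to the robot, and variables do not carry over. Pictures are saved under pics/ and viewed, at most 10 in all, crops included, and the job is handed in when it is done.

```bash
mkdir -p pics; python3 - <<'E'
from workcell import arm
import cv2,numpy as np
for n in("scene","top"):
    c=arm.read_camera(n); cv2.imwrite(f"pics/{n}0.png",c["color"][:,:,::-1]); np.savez(f"{n}0.npz",**c)
    print(n,(-c["R"].T@c["t"]).round(3),c["K"][0,0],(c["z_map"]>0).mean())
s=arm.sense();print(s["t"],s["ee_pos"],s["ee_rot"],s["force"],s["finger_gap"])
E
```

```text
scene [ 0.987 -0.304  0.658] 501.17662567614553 0.9960091145833333
top [0.484 0.025 0.737] 437.7667525351157 0.9959016927083333
0.1 [ 0.12158095 -0.48469717  0.23087856] [-3.11696953e+00 -3.84937445e-01  2.29283193e-04] [-0.67995956 -0.29617982  0.11155834] 0.08551148042447806
```

View pics/scene0.png

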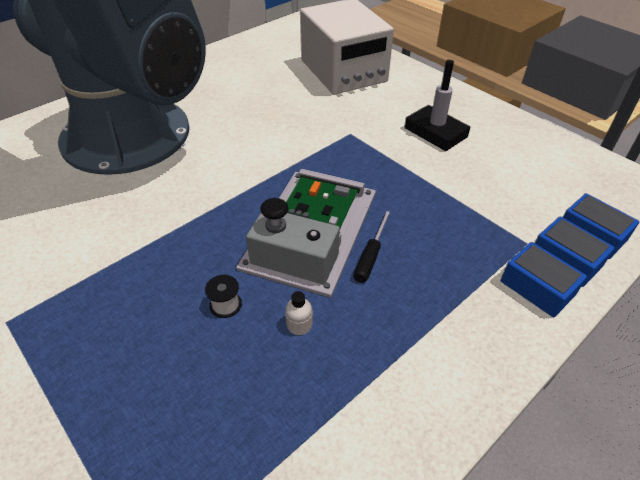

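View pics/top0.png

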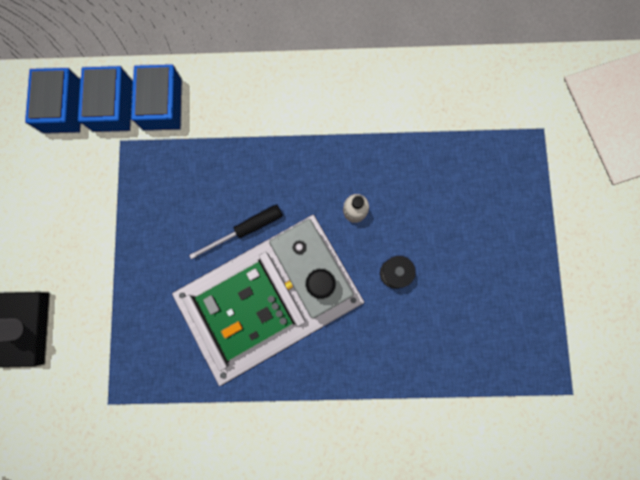

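The scene view shows the knob at (274,208), the pin at (313,235), the spool at (223,295) and the bottle at (299,313). In the top view the knob is at (320,284), the pin at (299,247), the spool at (398,272) and the bottle at (356,208).

```bash
cat > h.py <<'E'
import numpy as np,cv2
def ray(c,u,v,z):
    o=-c["R"].T@c["t"]; d=c["R"].T@np.linalg.inv(c["K"])@[u,v,1]
    return o+d*(z-o[2])/d[2]
def blob(c,m,seed):
    n,l,s,ce=cv2.connectedComponentsWithStats(m.astype(np.uint8))
    i=min(range(1,n),key=lambda i:np.hypot(*(ce[i]-seed))+(1e3 if s[i,4]<8 else 0))
    return ce[i],s[i]
def pts(c):
    v,u=np.mgrid[:480,:640]; z=c["z_map"]
    p=np.linalg.inv(c["K"])@np.stack([u.ravel(),v.ravel(),np.ones(u.size)])*z.ravel()
    return (c["R"].T@(p-c["t"][:,None])).T.reshape(480,640,3)
E
python3 - <<'E'
from h import *
for n,ks,ps in(("top",(320,284),(299,247)),("scene",(274,208),(313,235))):
    c=dict(np.load(n+"0.npz")); P=pts(c); Z=P[...,2]
    g=c["color"].max(2).astype(int)
    m=(Z>.115)&(Z<.14)&(g<80)
    ce,s=blob(c,m,ks); print(n,"knob",ce,s,ray(c,*ce,.127 if n=="top" else .124).round(4), "z",np.median(Z[int(ce[1]),int(ce[0])]).round(4))
    u,v=ps; w=np.zeros_like(m); w[v-12:v+13,u-12:u+13]=1
    b=w&(g>150 if n=="scene" else g>190)
    ce,s=blob(c,b,ps);print("pin",ce,s,[ray(c,*ce,z).round(4) for z in(.086,.096)],"z",P[v-3:v+2,u-1:u+2,2].max())
    for nm,sd in(("spool",(398,272) if n=="top" else (223,290)),("flux",(356,208) if n=="top" else(299,303))):
        print(nm,P[sd[1],sd[0]].round(3))
E
```

```text
top knob [320.40226629 283.43201133] [306 269  30  30 706] [0.5153 0.0247 0.127 ] z 0.1246
pin [298.6 246.6] [297 245   4   4  15] [array([0.5733, 0.056 , 0.086 ]), array([0.5719, 0.0555, 0.096 ])] z 0.0888525252011173
spool [ 0.534 -0.098  0.046]
flux [ 0.635 -0.034  0.064]
scene knob [273.64618644 208.04237288] [260 198  28  21 472] [0.5193 0.0206 0.124 ] z 0.1272
pin [313.33333333 232.73333333] [311 231   5   4  15] [array([0.5726, 0.0551, 0.086 ]), array([0.5798, 0.0488, 0.096 ])] z 0.08982307033232345
spool [ 0.543 -0.103  0.047]
flux [ 0.652 -0.042  0.069]
```

The knob is at about (0.516, 0.024) and the pin at (0.573, 0.0555). They are 65 mm apart, which matches the given layout. The tool's closing axis is already nearly square to the knob–pin line, so I'll go over with the fingers shut and no turn.

```bash
python3 -m pendant '[[[15,20,0,0,0,0,1],[40,50,0,0,0,0,1],[70,88,0,0,0,0,1],[100,128,0,0,0,0,1],[130,166,0,0,0,0,1],[160,204,0,0,0,0,1],[188,240,0,0,0,0,1],[200,255,0,0,0,0,1]]]' 40; python3 -m pendant '[[[15,20,0,0,0,0,1],[40,52,0,0,0,0,1],[70,92,0,0,0,0,1],[100,131,0,0,0,0,1],[130,170,-10,0,0,0,1],[160,210,-30,0,0,0,1],[185,243,-50,0,0,0,1],[194,254,-60,0,0,0,1]]]'
```

```text
t: 0.9
ee_pos: [0.323, -0.2273, 0.2313]
ee_rot: [-3.117, -0.389, -0.001]
force: [0.3, -0.9, -0.4]
finger_gap: -0.0
gripper_force: 0.0
t: 1.7
ee_pos: [0.5165, 0.0272, 0.169]
ee_rot: [-3.117, -0.39, 0.003]
force: [-0.4, -0.7, -0.5]
finger_gap: -0.0002
gripper_force: 0.0
```

```bash
python3 - <<'E'
from workcell import arm
import cv2,numpy as np
a=arm.read_camera("scene")["color"][120:320,160:400]; b=arm.read_camera("wrist")["color"]
cv2.imwrite("pics/c1.png",np.hstack([cv2.resize(a,(400,333)),cv2.resize(b,(400,333))])[:,:,::-1])
print(arm.sense()["ee_pos"])
E
```

```text
[0.51534527 0.02540791 0.1693203 ]
```

View pics/c1.png

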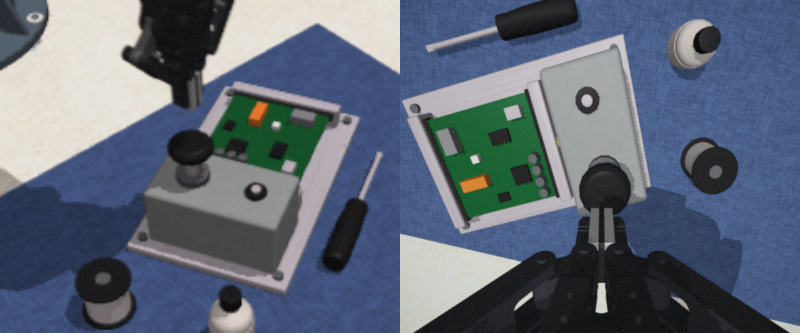

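The fingertips are directly above the knob: in the left crop the knob is at (190,147) and the tips at (188,105). The pin is clear. Now the first stroke, slowly.

```bash
python3 -m pendant '[[[0,-1,-20,0,0,0,1],[0,-1,-36,0,0,0,1],[0,-1,-44,0,0,0,1],[0,-1,-51,0,0,0,1],[0,-1,-58,0,0,0,1],[0,-1,-63,0,0,0,1],[0,-1,-65,0,0,0,1],[0,-1,-65,0,0,0,1]]]'
```

```text
t: 2.6
ee_pos: [0.5152, 0.0221, 0.1072]
ee_rot: [3.117, 0.384, 0.0]
force: [-6.7, -2.7, 11.0]
finger_gap: -0.0001
gripper_force: 5.4
```

```bash
python3 -m pendant '[[[0,0,-1,0,0,0,1],[0,0,-2,0,0,0,1],[0,0,-3,0,0,0,1],[0,0,-4,0,0,0,1],[0,0,-5,0,0,0,1],[0,0,-5,0,0,0,1],[0,0,-5,0,0,0,1],[0,0,-5,0,0,0,1]]]'
```

```text
t: 3.4
ee_pos: [0.5153, 0.0221, 0.1028]
ee_rot: [3.117, 0.384, 0.001]
force: [-8.6, -2.4, 16.8]
finger_gap: -0.0002
gripper_force: 8.3
```

```bash
python3 -m pendant '[[[0,0,-1,0,0,0,1],[0,0,-2,0,0,0,1],[0,0,-2,0,0,0,1],[0,0,-2,0,0,0,1],[0,0,-2,0,0,0,1],[0,0,-2,0,0,0,1],[0,0,-2,0,0,0,1],[0,0,-2,0,0,0,1]]]';  python3 -m pendant '[[[0,0,10,0,0,0,1],[0,0,22,0,0,0,1],[0,0,36,0,0,0,1],[0,0,36,0,0,0,1],[0,0,36,0,0,0,1],[0,0,36,0,0,0,1],[0,0,36,0,0,0,1],[0,0,36,0,0,0,1]]]'; python3 - <<'E'
from workcell import arm
import cv2
a=arm.read_camera("scene")["color"][160:280,220:360]
cv2.imwrite("pics/c2.png",cv2.resize(a,(560,480))[:,:,::-1])
E
```

```text
t: 4.2
ee_pos: [0.5156, 0.0221, 0.1026]
ee_rot: [3.117, 0.384, 0.004]
force: [-20.9, -4.0, 47.5]
finger_gap: -0.0001
gripper_force: 23.9
t: 5.0
ee_pos: [0.5154, 0.023, 0.1349]
ee_rot: [-3.118, -0.385, 0.001]
force: [-0.2, -0.0, 0.1]
finger_gap: 0.0004
gripper_force: 0.0
```

View pics/c2.png

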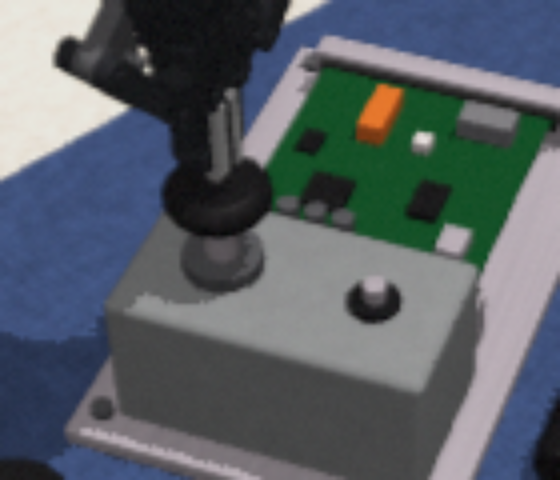

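The pin is up at about (373,290) in the crop, the knob is fully back up, and the hard stop showed as 47 N at z = 0.1026. I'll repeat the stroke slightly shallower.

```bash
python3 -m pendant '[[[0,0,-8,0,0,0,1],[0,0,-15,0,0,0,1],[0,0,-22,0,0,0,1],[0,0,-29,0,0,0,1],[0,0,-34,0,0,0,1],[0,0,-35,0,0,0,1],[0,0,-35,0,0,0,1],[0,0,-35,0,0,0,1]]]';  python3 -m pendant '[[[0,0,10,0,0,0,1],[0,0,22,0,0,0,1],[0,0,35,0,0,0,1],[0,0,35,0,0,0,1],[0,0,35,0,0,0,1],[0,0,35,0,0,0,1],[0,0,35,0,0,0,1],[0,0,35,0,0,0,1]]]'
python3 -m pendant '[[[0,0,-8,0,0,0,1],[0,0,-15,0,0,0,1],[0,0,-22,0,0,0,1],[0,0,-29,0,0,0,1],[0,0,-34,0,0,0,1],[0,0,-35,0,0,0,1],[0,0,-35,0,0,0,1],[0,0,-35,0,0,0,1]]]';  python3 -m pendant '[[[0,0,10,0,0,0,1],[0,0,22,0,0,0,1],[0,0,35,0,0,0,1],[0,0,35,0,0,0,1],[0,0,35,0,0,0,1],[0,0,35,0,0,0,1],[0,0,35,0,0,0,1],[0,0,35,0,0,0,1]]]'
```

```text
t: 5.85
ee_pos: [0.5165, 0.0231, 0.1026]
ee_rot: [3.118, 0.385, 0.005]
force: [-14.0, -0.2, 49.2]
finger_gap: -0.0004
gripper_force: 24.5
t: 6.65
ee_pos: [0.5154, 0.023, 0.1348]
ee_rot: [-3.118, -0.385, 0.001]
force: [-0.1, -0.1, 1.3]
finger_gap: 0.0001
gripper_force: 0.0
t: 7.45
ee_pos: [0.5165, 0.0231, 0.1026]
ee_rot: [3.118, 0.385, 0.005]
force: [-14.5, -0.6, 48.8]
finger_gap: 0.0001
gripper_force: 24.5
t: 8.25
ee_pos: [0.5154, 0.023, 0.1348]
ee_rot: [-3.118, -0.385, 0.001]
force: [0.9, 1.1, -0.1]
finger_gap: -0.0001
gripper_force: 0.0
```

Same stroke, but 1.5 mm shallower to ease the push on the stop.

```bash
for i in 1 2 3; do python3 -m pendant '[[[0,0,-8,0,0,0,1],[0,0,-15,0,0,0,1],[0,0,-22,0,0,0,1],[0,0,-29,0,0,0,1],[0,0,-33.5,0,0,0,1],[0,0,-33.5,0,0,0,1],[0,0,-33.5,0,0,0,1],[0,0,-33.5,0,0,0,1]]]' | grep -E "ee_pos|force:";  python3 -m pendant '[[[0,0,10,0,0,0,1],[0,0,22,0,0,0,1],[0,0,33.5,0,0,0,1],[0,0,33.5,0,0,0,1],[0,0,33.5,0,0,0,1],[0,0,33.5,0,0,0,1],[0,0,33.5,0,0,0,1],[0,0,33.5,0,0,0,1]]]' | grep -E "t:|ee_pos"; done
python3 - <<'E'
from workcell import arm
from h import *
c=arm.read_camera("scene"); a=c["color"][160:280,220:360]
cv2.imwrite("pics/c3.png",cv2.resize(a,(560,480))[:,:,::-1])
g=c["color"].max(2); P=pts(c)
for v in range(212,240): print(v,g[v,311:317],P[v,313].round(3))
E
```

```text
ee_pos: [0.5163, 0.0231, 0.1027]
force: [-7.1, 0.7, 26.1]
gripper_force: 12.9
t: 9.85
ee_pos: [0.5154, 0.023, 0.1349]
ee_rot: [-3.118, -0.385, 0.001]
ee_pos: [0.5163, 0.0231, 0.1028]
force: [-5.8, -0.4, 25.6]
gripper_force: 12.9
t: 11.45
ee_pos: [0.5154, 0.023, 0.1349]
ee_rot: [-3.118, -0.385, 0.001]
ee_pos: [0.5163, 0.0231, 0.1028]
force: [-5.6, 0.4, 25.5]
gripper_force: 12.9
t: 13.05
ee_pos: [0.5154, 0.023, 0.1349]
ee_rot: [-3.118, -0.385, 0.001]
212 [79 83 79 81 81 82] [0.494 0.123 0.032]
213 [79 80 81 82 80 82] [0.496 0.121 0.032]
214 [81 82 81 81 79 83] [0.498 0.12  0.031]
215 [83 80 81 82 82 80] [0.5   0.118 0.032]
216 [83 79 80 81 80 81] [0.501 0.117 0.031]
217 [81 83 81 82 82 82] [0.503 0.115 0.031]
218 [111 153 164 169 130  92] [0.57  0.057 0.115]
219 [166 180 183 180 175 109] [0.572 0.055 0.116]
220 [178 184 185 183 182 127] [0.575 0.053 0.117]
221 [156 179 183 186 166 129] [0.577 0.051 0.118]
222 [ 99 115 131 123 112 115] [0.577 0.051 0.116]
223 [ 81  87  94  93  94 113] [0.578 0.05  0.115]
224 [ 80  87  89  93  95 112] [0.576 0.051 0.111]
225 [ 83  86  88  91  93 114] [0.577 0.051 0.109]
226 [ 84  88  88  92  95 113] [0.577 0.051 0.107]
227 [ 85  88  88  92  96 112] [0.576 0.051 0.104]
228 [ 86  86  90  91  96 114] [0.577 0.051 0.103]
229 [ 85  85  91  92  94 113] [0.576 0.051 0.1  ]
230 [80 86 89 93 96 94] [0.576 0.051 0.098]
231 [77 85 89 93 94 74] [0.577 0.051 0.096]
232 [79 89 90 92 97 68] [0.577 0.051 0.094]
233 [76 88 92 91 96 69] [0.577 0.05  0.092]
234 [75 88 91 93 94 63] [0.576 0.051 0.089]
235 [62 86 89 92 84 49] [0.577 0.051 0.087]
236 [34 51 64 59 47 34] [0.576 0.051 0.084]
237 [30 31 37 34 30 28] [0.579 0.049 0.085]
238 [26 28 28 26 26 30] [0.581 0.047 0.086]
239 [18 11 20 26 22 20] [0.581 0.047 0.084]
```

View pics/c3.png

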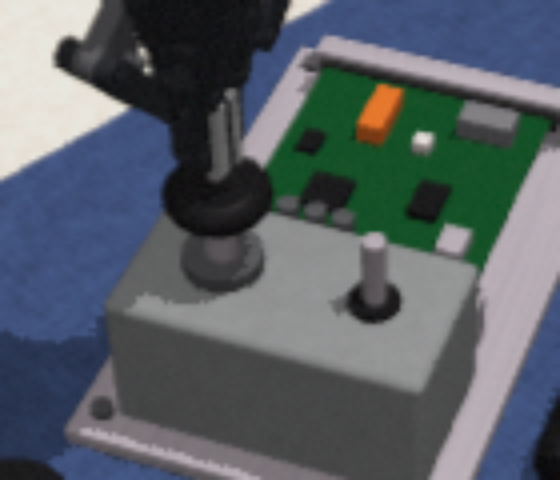

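The pin top is at (373,240) in the crop, at a measured height of about 0.116 m, so it is fully out. One extra stroke does no harm and gives some margin. After that I'll retreat and compare.

```bash
python3 -m pendant '[[[0,0,-8,0,0,0,1],[0,0,-15,0,0,0,1],[0,0,-22,0,0,0,1],[0,0,-29,0,0,0,1],[0,0,-33.5,0,0,0,1],[0,0,-33.5,0,0,0,1],[0,0,-33.5,0,0,0,1],[0,0,-33.5,0,0,0,1]]]' | grep -E "ee_pos|force:";  python3 -m pendant '[[[0,0,10,0,0,0,1],[0,0,22,0,0,0,1],[0,0,40,0,0,0,1],[0,0,60,0,0,0,1],[0,0,80,0,0,0,1],[0,0,95,0,0,0,1],[0,0,100,0,0,0,1],[0,0,100,0,0,0,1]]]'
python3 -m pendant '[[[0,0,0,0,0,0,1],[0,0,0,0,0,0,1],[0,0,0,0,0,0,1],[0,0,0,0,0,0,1],[0,0,0,0,0,0,1],[0,0,0,0,0,0,1],[0,0,0,0,0,0,1],[0,0,0,0,0,0,1]]]' >/dev/null
python3 - <<'E'
from workcell import arm
from h import *
c=arm.read_camera("scene"); cv2.imwrite("pics/c4.png",c["color"][:,:,::-1])
g=c["color"].max(2); P=pts(c); print(g[214:224,313],P[219,313],P[203:210,274,2])
E
```

```text
ee_pos: [0.5163, 0.0231, 0.1028]
force: [-5.3, -0.2, 24.5]
gripper_force: 12.6
t: 14.7
ee_pos: [0.5158, 0.023, 0.2017]
ee_rot: [3.118, 0.385, 0.001]
force: [0.3, 1.4, 0.2]
finger_gap: -0.0001
gripper_force: 0.0
[ 80  80  79  81 161 178 180 178 130  94] [0.57185414 0.05540521 0.11572339] [0.12777988 0.12573325 0.12805276 0.12785121 0.12717372 0.12779265
 0.12612384]
```

View pics/c4.png

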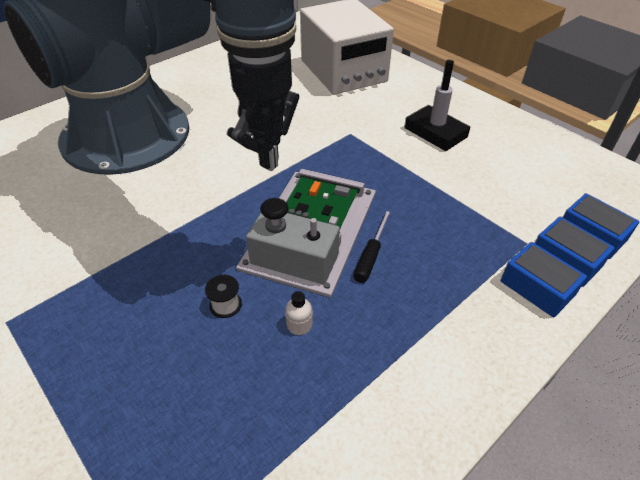

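The pin at (313,219) did not move with the extra stroke, so it is fully out. The knob at (274,208) is fully up at 0.127 m. The spool, bottle and screwdriver are where they were.

```bash
python3 -c "
from workcell import arm
print(arm.close_job())"
```

```text
the job is handed in; nothing more can be done
None
```

I've handed the job in: after seven full strokes the indicator pin is fully out (about 116 mm), the plunger is back up at 127 mm, the arm is clear, and the spool, bottle and screwdriver stayed where they were.

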